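# Weekly trip test of the bakery oven's safety switch

### The arm

A 6-joint arm with a two-finger parallel gripper is mounted at the origin on the work surface. World frame = base frame: x ahead of the robot, y to its left, z up, the work surface at z = 0. Lengths are in m, angles in rad, forces in N, time in s.
With the tool pointing down it reaches from about 0.35 to 0.975 m from the base axis. Payload 4.9 kg.
Tool frame: the origin (TCP) lies between the finger pads; the fingertips stand 25 mm ahead of it and the grasp point (between the pads) lies 6 mm ahead of it; y points along the fingers, x is the direction in which the jaws open and shut, and the axes are right-handed (so a half turn about y gives the same grasp; the last joint's range is limited). The gripper opens to 85 mm and grips with 20 to 120 N. Pads are 22 mm wide; open, the fingers measure 114 mm over their backs; the gripper's body (76 mm by 85 mm) begins 54 mm behind the grasp point. The pads swing forward as they close: fully open they stand 13 mm farther back than shut.
Start: joints at [0.987, 0.053, 1.613, -0, 1.476, -0.119], TCP at [0.28, 0.559, 0.256] pointing down, gripper open.
Joint ranges: [-3.01, 3.01], [-1.01, 2.22], [0.06, 2.58], [-1.02, 4.17], [0.09, 2.62], [-3.14, 3.14]. Speed limits (rad/s): [2.57, 2.57, 3.14, 3.14, 3.14, 3.14].

### API

Orientations are given as a unit quaternion [w, x, y, z].
In Python, from cell import status, snapshot, workorder gives the robot as it stands.
- The arm moves only by the tool arm_command, never from a script. Its argument "steps" is one flat list of numbers, 7 for each row, row after row: the opening, from 0 (shut) to 1 (fully open), then the shift along the tool's x, y, z in units of 40 mm (1.0 is 40 mm), then the turn, a rotation vector about the tool's x, y, z in units of 8 degrees (1.0 is 8 degrees). A call has 1 to 12 rows; each row shifts and turns the commanded pose from where the row before left it, along the tool's axes as they then stand; what a row does not reach is not made up. A row lasts 1/10 s, in which the tool goes at most 50 mm and 8.59 degrees, less where a joint would pass 70% of its speed; a pose out of reach is approached as far as the arm can. A call is refused whole if a number of a shift passes 1 or a number of a turn 1, either way. A call with a gripper value outside its range is refused whole. The fingers move at their own pace and stop on an object; "squeeze" is the grip in N (left out, the last holds). Time passes only in rows, so rows that do not move let the fingers close. It gives the time, the measured TCP pose, the force and the opening at its end, in the units of the state.
- status.observe(): the state, without advancing time (a new reading comes with each control period).
- snapshot(name): name is "side" or "top" or "wrist"; returns a dict with "pixels" (384x512x3 uint8, blue, green, red), "z_map" (384x512 float32, m along the optical axis (not along the pixel's ray), 0 where there is no reading), "K" (3x3 intrinsics, pixels), "R" (3x3) and "t" (3): a world point X has camera coordinates R X + t; the wrist camera has in their place "mount" (4x4, takes a point from camera to tool coordinates, whose origin is the TCP and whose axes are the tool frame's). Camera axes: x right, y down, z forward; pixel columns grow to the right and rows downward; lengths in m; the calibration is good to about 2 mm. A picture is of the moment at which its call begins: read the wrist's pose just before it.
- workorder.hand_in(): hands the job in, once; it reports no verdict.
The state is a dict: "clock": time; "joint_positions": joint angles; "joint_vel": joint speeds; "effort": joint torques, N m; "eef_pos": TCP position; "tcp_rot": TCP orientation; "wrist_force": force on the tool from outside, world axes, zero at the start; "wrist_torque": the same for the moment, N m; "opening": opening from 0.0 (shut) to 1.0 (fully open).
Only numpy, scipy, OpenCV 4.12 (cv2) and the standard library are available. Lean on these libraries where they do the work, as an engineer would, in place of code of your own. Each camera call takes 0.05 s, during which the arm holds its last target.

### The job

Do the weekly test of the oven's safety switch: press the test button gently until the lever drops, then lift the lever back up until it catches and stays up by itself. Then lift the white tag over the stops at the rail ends and hang it on the other, empty rail, and let go; never force the button or the lever.

Things in the scene. Friction and masses are not known exactly. Their poses are not given: they have to be found in the camera images.
- trip_unit: Grey safety switch fixed on the bench, 200 x 270 mm. Origin: centre of its underside; x to its back, y to the left seen from the robot, z up. Enclosure at local x 30..100 mm, 150 high, full width. Button tower x -85..30, y 60..130, 115 high. Bearing block x -25..25, y -135..-113, 100 high. The lever swings between tower and block; base plate 12 thick.
- button_seat (a point): Centre of the tower's flat top, 115 mm above the bench, on the vertical axis of the test button: a round black cap 40 mm across. The cap's top stands 16 to 24 mm above this point when free, different every time: feel for it.
- test_button (a joint): Travel of the button straight down, m: 0 free, 0.015 at its hard stop; it springs back. Takes about 3 N at first, 5 N at the stop, plus 1 to 3 N to slip the catch. Releases the lever after 2 to 14 mm, deeper if the cap stands higher. It dips by itself while the rising lever passes the catch.
- reset_lever (a joint): Lever angle, rad: near 0 up and caught (points up, leaning 10 deg to the unit's front, -x); 1.05 dropped (points to the front, 20 deg above level). Hard upper stop at -0.09: push it past 0, on towards the stop, so that the catch snaps in, else it falls again; let go, it settles at 0 to 0.05. A spring pulls it down: lifting takes 3 to 7 N at the bar, a little more at the catch.
- lever_pivot (a point): Point on the lever's level axis (along the unit's y), 75 mm above the bench, in the middle of the lever's width.
- lever_grip (a point): Middle of the lever's crossbar, 120 mm from the axis, 116 mm above the bench when dropped. Lever: steel U, two arms 12 mm thick, 92 mm apart (centres), crossbar along the unit's y with a round black sleeve 16 mm thick, 70 long; open between the arms, so fingertips reach under the bar. A tool tilted 30 to 40 deg, tips forward under the bar, lifts it well; an upright finger may jam.
- rail_stand: Fixed stand, two steel rails in line along its y (10 mm round bar, its top 160 mm above the bench). Origin: centre of the underside of the 90 x 370 x 12 mm base plate, z up. Rails run y -180..-20 mm (the tag starts here) and 20..180 mm (empty). Each rail end turns up into a stop 10 mm thick, 185 mm above the bench.
- tag: White saddle tag, about 120 g, straddling the rail: two panels 60 mm wide (along the rail), 85 long, hang either side of the bar, 20 apart inside, 26 over all, joined by a 4 mm top plate. Above it a grip tab 12 mm thick (across the rail), 44 long, 4 to 42 mm above the origin: centre of the top plate's underside, which rests on the bar; y along the rail, z up. Lift 30 mm+ to clear the stops.
There are look-alikes about, which are no part of the job. Several things have the shape of the tag; the one meant has the colours described above.

How it is judged:
By the outcome, as a careful person would: the job done as asked, in the order asked, and still so for the second after the job is handed in, with the robot touching nothing.
It also fails if it takes over 67 s, if anything falls off the work surface, if the arm or the gripper's body presses on something with over 40 N, if the wrist force passes 120 N, or if a joint passes its speed limit or range.

## Working session

There is one attempt and no reset: what is moved stays moved. The work goes in short steps, Python scripts to look and compute and a tool call to move; the robot and the scene stay as the last step left them, time stands still between calls to the robot, and variables do not carry over. Pictures are saved under pics/ and viewed, and the job is handed in when it is done.

Besides the shell and the picture viewer there is one more tool, called after "Emit:" by a JSON object that holds its "fn" and its "kwargs". arm_command: Moves the arm, as the interface text tells. Its arguments: {"type":"object","properties":{"steps":{"type":"array"},"squeeze":{"type":"number"}},"required":["steps"]}

```bash
ls; mkdir -p pics
cat > h.py <<'E'
import numpy as np,cv2,pickle
from cell import status,snapshot,workorder
def save(names=("side","top"),tag="a"):
    for n in names:
        s0=status.observe(); s=snapshot(n); s["st"]=s0
        pickle.dump(s,open(f"pics/{n}_{tag}.pkl","wb")); cv2.imwrite(f"pics/{n}_{tag}.png",s["pixels"])
def load(n,tag): return pickle.load(open(f"pics/{n}_{tag}.pkl","rb"))
def cloud(s):
    z=s["z_map"];K=s["K"];v,u=np.mgrid[:z.shape[0],:z.shape[1]]
    P=np.stack([(u-K[0,2])/K[0,0]*z,(v-K[1,2])/K[1,1]*z,z],-1)
    if "R" in s: W=(P-s["t"])@s["R"]
    else:
        from scipy.spatial.transform import Rotation as Ro
        M=s["mount"];q=s["st"]["tcp_rot"];T=P@M[:3,:3].T+M[:3,3]
        W=T@Ro.from_quat([q[1],q[2],q[3],q[0]]).as_matrix().T+s["st"]["eef_pos"]
    W[z==0]=np.nan
    return W
E
python3 - <<'E'
from h import *
save(("side","top","wrist")); print(status.observe())
E
```

```text
pics
{'clock': 0.15, 'joint_positions': array([ 9.87021019e-01,  5.32226119e-02,  1.61397412e+00,  8.62875718e-06,
        1.47599540e+00, -1.18986687e-01]), 'joint_vel': array([-0.00063398, -0.00143576, -0.00034967, -0.00131445, -0.00128674,
       -0.00138334]), 'effort': array([ 1.03441853e-03, -3.94239485e+01, -3.70721841e+01, -3.86639329e-05,
        4.60725671e-03, -2.63625913e-05]), 'eef_pos': array([0.27989044, 0.5583303 , 0.25533729]), 'tcp_rot': array([-0.60147785,  0.60194795,  0.3708901 , -0.37191879]), 'wrist_force': array([-0.30713222, -0.79239772,  0.14548909]), 'wrist_torque': array([-0.02550585, -0.0052442 ,  0.01723735]), 'opening': 1.0001456528272303}
```

View pics/side_a.png

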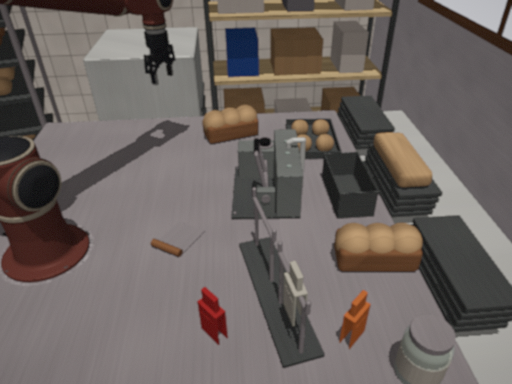

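View pics/top_a.png

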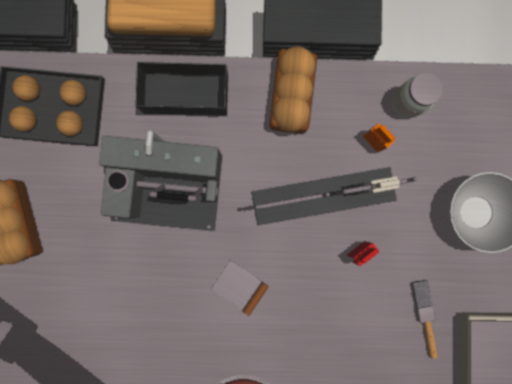

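View pics/wrist_a.png

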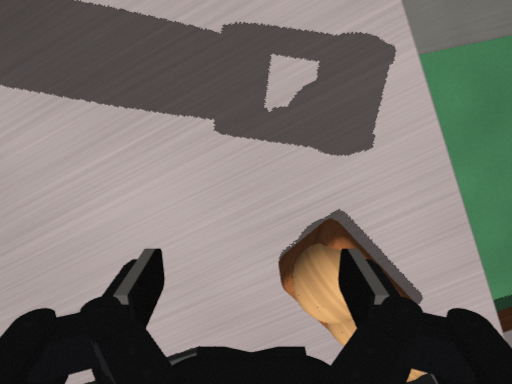

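Run:
```python
from h import *
s=load("top","a");W=cloud(s)
print("K",s["K"].ravel()); print("cam",-s["R"].T@s["t"])
def p(u,v): return np.round(W[v,u],3)
for n,u,v in [("tagtop",385,185),("button",117,181),("tower corner",106,210),("encl",185,155),("bar",173,196),("base rail",310,200),("red",364,253),("orange",380,137)]: print(n,p(u,v))
im=s["pixels"]
c=cv2.resize(im[120:240,85:235],None,fx=5,fy=5,interpolation=cv2.INTER_CUBIC); cv2.imwrite("pics/c1.png",c)
c=cv2.resize(im[110:275,235:425],None,fx=4,fy=3.6,interpolation=cv2.INTER_CUBIC); cv2.imwrite("pics/c2.png",c)
im=load("side","a")["pixels"]
c=cv2.resize(im[120:365,190:390],None,fx=3,fy=2.4,interpolation=cv2.INTER_CUBIC); cv2.imwrite("pics/c3.png",c)
# plane fits of base plates etc.
def rect(lo,hi,u0,u1,v0,v1):
    m=np.zeros(W.shape[:2],bool);m[v0:v1,u0:u1]=True
    m&=(W[...,2]>lo)&(W[...,2]<hi)
    q=W[m][:,:2].astype(np.float32);r=cv2.minAreaRect(q);return m.sum(),r,np.round(cv2.boxPoints(r),4).tolist(),np.median(W[m][:,2])
print("encl",rect(.14,.158,90,230,125,240))
print("tower",rect(.108,.119,90,135,150,240))
print("cap",rect(.126,.145,90,135,165,200))
print("bearing",rect(.092,.105,195,230,150,240))
print("unit all",rect(.006,.16,90,230,125,240))
print("stand base",rect(.006,.018,235,425,150,235))
print("rails",rect(.145,.19,235,425,150,235))
print("tag",rect(.192,.215,235,425,150,235))
```

```text
K [461.40713086   0.         258.03188761   0.         461.40713086
 196.00514979   0.           0.           1.        ]
cam [ 0.53219655 -0.00907268  1.21027099]
tagtop [ 0.602 -0.302  0.198]
button [0.601 0.306 0.134]
tower corner [0.533 0.335 0.117]
encl [0.663 0.147 0.155]
bar [0.567 0.164 0.197]
base rail [ 0.566 -0.142  0.157]
red [ 0.443 -0.285  0.086]
orange [ 0.728 -0.32   0.086]
encl (np.int64(3476), ((0.646106481552124, 0.21044713258743286), (0.2735596001148224, 0.12845724821090698), 78.54963684082031), [[0.5559999942779541, 0.08910000324249268], [0.6819000244140625, 0.06360000371932983], [0.7361999750137329, 0.33180001378059387], [0.6103000044822693, 0.3573000133037567]], np.float64(0.14969423428196907))
tower (np.int64(1116), ((0.5749987363815308, 0.30930155515670776), (0.07147412747144699, 0.11596192419528961), 86.5243911743164), [[0.5149999856948853, 0.27709999680519104], [0.6306999921798706, 0.2700999975204468], [0.6349999904632568, 0.34150001406669617], [0.5192999839782715, 0.34850001335144043]], np.float64(0.11462884814885894))
cap (np.int64(256), ((0.6083623766899
[... 1292 characters left out ...]
64(0.011298448017341752))
rails (np.int64(738), ((0.582890510559082, -0.19812370836734772), (0.025972887873649597, 0.367482990026474), 11.297988891601562), [[0.5342000126838684, -0.020500000566244125], [0.6061999797821045, -0.3808000087738037], [0.631600022315979, -0.3758000135421753], [0.5595999956130981, -0.015399999916553497]], np.float64(0.16032657366016334))
tag (np.int64(112), ((0.6055556535720825, -0.311916321516037), (0.011822261847555637, 0.04432427138090134), 11.632495880126953), [[0.595300018787384, -0.2913999855518341], [0.604200005531311, -0.33480000495910645], [0.6158000230789185, -0.33239999413490295], [0.6068999767303467, -0.289000004529953]], np.float64(0.20052197654707543))
```

View pics/c1.png

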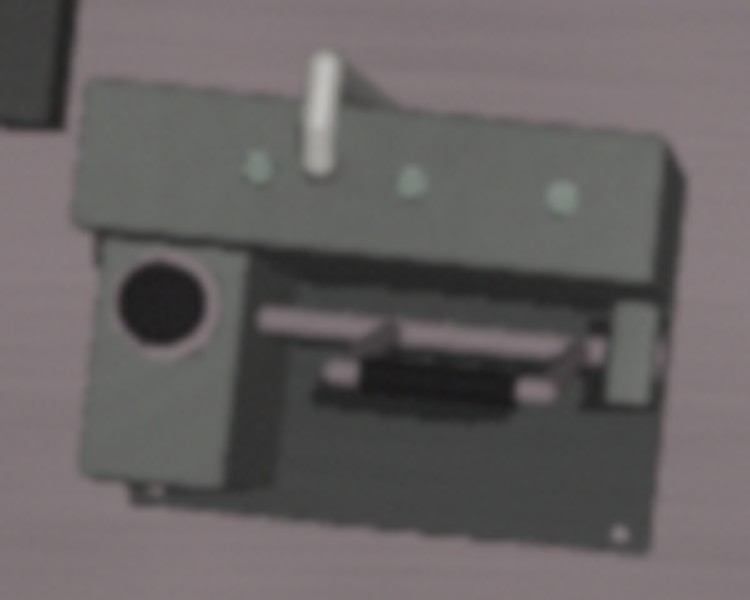

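View pics/c2.png

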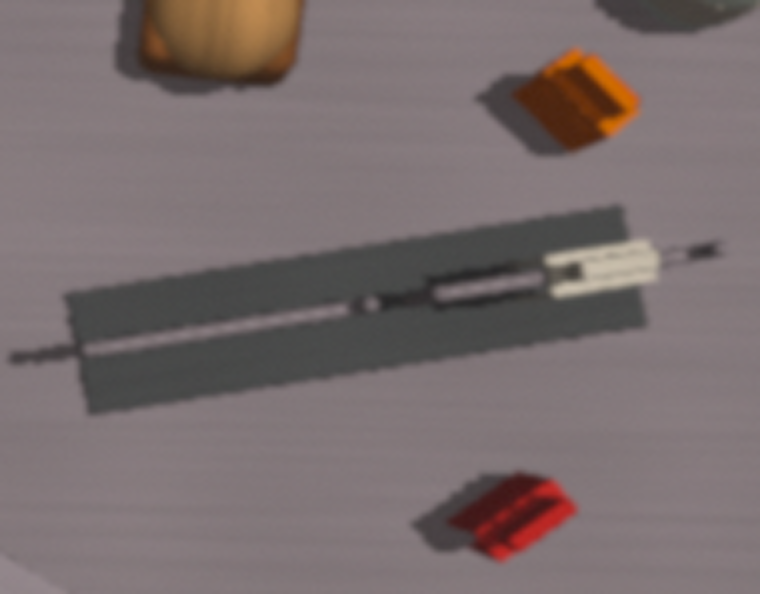

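View pics/c3.png

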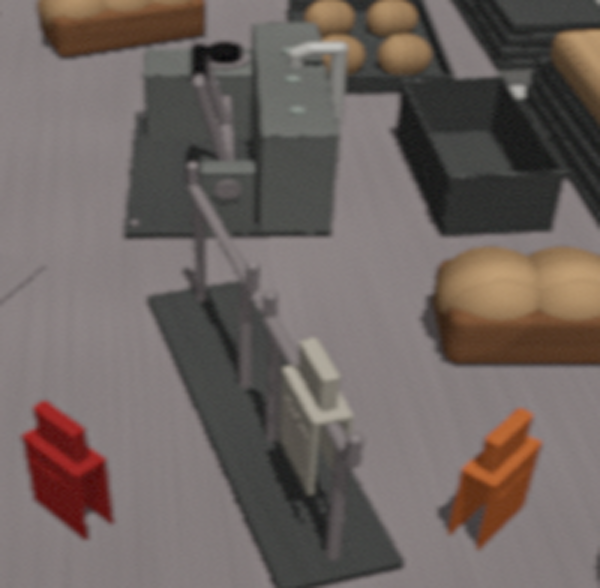

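Run:
```python
from h import *
s=load("top","a");W=cloud(s);Z=W[...,2]
def rect(h,tol,u0,u1,v0,v1,er=1):
    m=np.zeros(Z.shape,np.uint8);m[v0:v1,u0:u1]=1
    m&=(abs(Z-h)<tol).astype(np.uint8)
    m=cv2.morphologyEx(m,cv2.MORPH_OPEN,np.ones((3,3)))
    n,l,st,_=cv2.connectedComponentsWithStats(m);k=1+np.argmax(st[1:,4]);m=(l==k).astype(np.uint8)
    c=max(cv2.findContours(m,0,2)[0],key=cv2.contourArea)[:,0]
    r=cv2.minAreaRect(c); b=cv2.boxPoints(r)
    K=s["K"]; # project box pixel corners on plane h
    C=-s["R"].T@s["t"]
    d=np.c_[(b-K[[0,1],[2,2]])/K[0,0],np.ones(4)]@s["R"]
    P=C+d*((h-C[2])/d[:,2])[:,None]
    e=P[[1,2]]-P[[0,1]]
    print(h,st[k,4],"ctr",P.mean(0).round(4),"sides",np.linalg.norm(e,axis=1).round(4),"ang",np.degrees(np.arctan2(e[:,1],e[:,0])).round(2))
    return m
print("encl");rect(.15,.004,90,230,125,240)
print("tower");rect(.115,.004,90,138,150,240)
print("bearing");rect(.1,.004,190,230,150,240)
print("base");rect(.012,.004,235,425,150,235)
im=s["pixels"].astype(int)
# black cap centroid
m=np.zeros(Z.shape,np.uint8);m[165:200,100:135]=(im[165:200,100:135].sum(2)<110)
n,l,st,c=cv2.connectedComponentsWithStats(m);k=1+np.argmax(st[1:,4]);print("cap px",c[k],st[k]); 
zz=Z[cv2.erode((l==k).astype(np.uint8),np.ones((3,3)))>0];print(np.nanmedian(zz),np.nanstd(zz))
K=s["K"];C=-s["R"].T@s["t"]
def ray(u,v,h):
    d=np.array([(u-K[0,2])/K[0,0],(v-K[1,2])/K[1,1],1])@s["R"];return C+d*(h-C[2])/d[2]
print("cap",ray(*c[k],.135))
# rails: points z .155-.165
for h0,h1 in((.150,.163),(.175,.19)):
    mm=(Z>h0)&(Z<h1);mm[:, :236]=0;mm[:,425:]=0;mm[:150]=0;mm[235:]=0
    q=W[mm];l=cv2.fitLine(q[:,:2].astype(np.float32),2,0,.01,.01).ravel();print(h0,len(q),l,np.degrees(np.arctan2(l[1],l[0])),q[:,1].min(),q[:,1].max(), np.median(q[:,2]))
# tag top by colour
ms=((im.min(2)>140)).astype(np.uint8);ms[:, :340]=0;ms[:,425:]=0;ms[:160]=0;ms[210:]=0
n,l,st,c=cv2.connectedComponentsWithStats(ms);k=1+np.argmax(st[1:,4]);q=W[l==k];print("tag",st[k],np.nanmedian(q,0))
t=q[q[:,2]>.197];print(len(t),t.mean(0),t.max(0),t.min(0))
# lever
mm=(Z>.18)&(Z<.22);mm[:,:130]=0;mm[:,220:]=0;mm[:165]=0;mm[215:]=0
q=W[mm];print("bar",len(q),np.nanmedian(q,0),q.min(0),q.max(0))
```

```text
encl
0.15 3082 ctr [0.6595 0.2072 0.15  ] sides [0.0692 0.2693] ang [ -3.82 -94.53]
tower
0.115 783 ctr [0.5611 0.3104 0.115 ] sides [0.0856 0.0686] ang [ -4.28 -95.02]
bearing
0.1 125 ctr [0.5857 0.09   0.1   ] sides [0.0192 0.0458] ang [ -88.65 -178.5 ]
base
0.012 1730 ctr [ 0.5869 -0.2196  0.012 ] sides [0.2269 0.0899] ang [ -78.56 -169.13]
cap px [116.79503106 180.28571429] [110 174  15  14 161]
0.1327119557230484 0.0018945186679980577
cap [0.60271176 0.30622741 0.135     ]
0.15 530 [ 0.1971138  -0.9803806   0.5808663  -0.18952961] -78.63176 -0.37204334785868176 -0.018707358560007152 0.15879832259482135
0.175 75 [ 0.19554913 -0.98069394  0.5854501  -0.21209085] -78.72319 -0.37840316898639564 -0.018358729509811673 0.1829384498151449
tag [372 176  28  16 249] [ 0.60635007 -0.31393626  0.16536921]
99 [ 0.60553162 -0.3115133   0.20084295] [ 0.61382354 -0.2919732   0.20495605] [ 0.59718519 -0.33239899  0.1970499 ]
bar 320 [0.56622836 0.16370168 0.19795706] [0.55660784 0.11307772 0.18113368] [0.57766577 0.21558276 0.20473701]
```

```bash
cat >> h.py <<'E'
from scipy.spatial.transform import Rotation as Ro
def cur():
    s=status.observe();q=s["tcp_rot"];return np.array(s["eef_pos"]),Ro.from_quat([q[1],q[2],q[3],q[0]]),s
def target(yaw,tilt,sgn):
    """jaw axis along sgn*(unit y of yaw); fingers down tilted by tilt(rad), tips toward unit +x"""
    xx=np.array([np.cos(yaw),np.sin(yaw),0]);yy=np.array([-np.sin(yaw),np.cos(yaw),0])
    X=sgn*yy;Y=np.sin(tilt)*xx-np.cos(tilt)*np.array([0,0,1.]);Z=np.cross(X,Y)
    return Ro.from_matrix(np.c_[X,Y,Z])
def go(P,R):
    p,r,s=cur()
    d=r.inv().apply(np.array(P)-p)/.04
    t=np.degrees((r.inv()*R).as_rotvec())/8
    d2=R.inv().apply(np.array(P)-p)/.04
    print("pos",p.round(4),"F",np.round(s["wrist_force"],2),"T",np.round(s["wrist_torque"],2),"open",round(s["opening"],3),"t",s["clock"])
    print("shift(units,cur frame)",d.round(2),"shift(final frame)",d2.round(2),"turn",t.round(2))
def unit(n): return np.array(n)
E
python3 - <<'E'
from h import *
p,r,s=cur();print(r.as_matrix().round(2))
for sg in(1,-1): go([.6027,.3062,.200],target(np.radians(-4.4),0,sg))
s=load("top","a");W=cloud(s)
for u,v in[(149,132),(149,140),(148,150)]:print(W[v,u])
# sleeve
im=s["pixels"].astype(int);m=np.zeros(im.shape[:2],np.uint8);m[185:203,140:200]=im[185:203,140:200].sum(2)<120
n,l,st,c=cv2.connectedComponentsWithStats(m);k=1+np.argmax(st[1:,4]);print(st[k],c[k])
K=s["K"];C=-s["R"].T@s["t"];u,v=c[k];d=np.array([(u-K[0,2])/K[0,0],(v-K[1,2])/K[1,1],1])@s["R"];print(C+d*(.197-C[2])/d[2])
E
```

```text
[[ 0.45 -0.   -0.89]
 [ 0.89 -0.    0.45]
 [-0.   -1.    0.  ]]
pos [0.2799 0.5583 0.2553] F [-0.31 -0.79  0.15] T [-0.03 -0.01  0.02] open 1.0 t 0.15
shift(units,cur frame) [ -2.02   1.38 -10.04] shift(final frame) [-5.67  1.38 -8.53] turn [-0.   -2.78 -0.01]
pos [0.2799 0.5583 0.2553] F [-0.31 -0.79  0.15] T [-0.03 -0.01  0.02] open 1.0 t 0.15
shift(units,cur frame) [ -2.02   1.38 -10.04] shift(final frame) [5.67 1.38 8.53] turn [ 2.000e-02  1.972e+01 -1.000e-02]
[0.71016188 0.22549246 0.17758985]
[0.69155619 0.22410137 0.1812101 ]
[0.66949557 0.22636732 0.17792007]
[149 191  39  12 311] [170.92604502 197.05144695]
[0.56462915 0.1686549  0.197     ]
```

Emit:
{"fn": "arm_command", "kwargs": {"steps": [0,0,0,0,0,-1,0,0,0,0,0,0,-1,0,0,0,0,0,0,-0.78,0,0,-0.63,0,-0.95,0,0,0,0,-0.63,0,-0.95,0,0,0,0,-0.63,0,-0.95,0,0,0,0,-0.63,0,-0.95,0,0,0,0,-0.63,0,-0.95,0,0,0,0,-0.63,0,-0.95,0,0,0,0,-0.63,0,-0.95,0,0,0,0,-0.63,0,-0.95,0,0,0,0,-0.63,0,-0.95,0,0,0], "squeeze": 20}}

```text
clock: 1.35
eef_pos: [0.6049, 0.3049, 0.2559]
tcp_rot: [0.519, -0.519, -0.48, 0.481]
wrist_force: [0.5, -0.3, -0.1]
opening: -0.003
```

Run:
```python
from h import *
go([.6027,.3062,.180],target(np.radians(-4.4),0,1))
save(("side","wrist"),"b")
```

```text
pos [0.6049 0.3049 0.2559] F [ 0.52 -0.34 -0.13] T [ 0.09 -0.05 -0.02] open -0.003 t 1.35
shift(units,cur frame) [0.03 1.9  0.06] shift(final frame) [0.03 1.9  0.06] turn [-0. -0. -0.]
```

View pics/wrist_b.png

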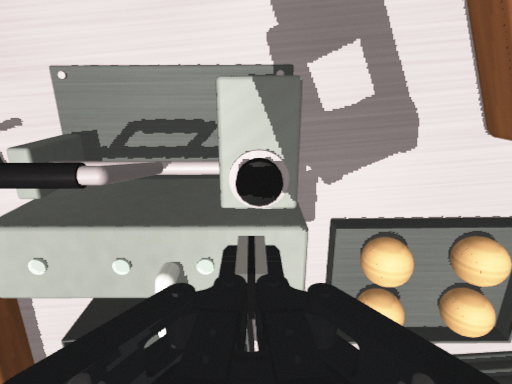

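Run:
```python
from h import *
s=load("wrist","b");W=cloud(s);im=s["pixels"].astype(int)
m=np.zeros(im.shape[:2],np.uint8);m[150:215,225:295]=im[150:215,225:295].sum(2)<100
n,l,st,c=cv2.connectedComponentsWithStats(m);k=1+np.argmax(st[1:,4]);print(st[k],c[k]);q=W[l==k]
print(np.nanmedian(q,0),np.nanstd(q,0))
print("tower",np.nanmedian(W[90:140,225:290].reshape(-1,3),0))
print("sleeve left",W[175,75],W[175,40],"pivot rod",W[167,200])
```

```text
[ 236  158   47   41 1392] [259.12356322 179.8204023 ]
[0.60223787 0.30712079 0.13213463] [0.00812344 0.009937   0.00168624]
tower [0.55116959 0.3092272  0.11436919]
sleeve left [0.57006069 0.19935037 0.19949862] [nan nan nan] pivot rod [0.59927403 0.25021055 0.08152963]
```

Emit:
{"fn": "arm_command", "kwargs": {"steps": [0,0.03,0.6,0.06,0,0,0,0,0,0.6,0,0,0,0,0,0,0.5,0,0,0,0,0,0,0.2,0,0,0,0,0,0,0,0,0,0,0]}}

```text
clock: 1.95
eef_pos: [0.6001, 0.3078, 0.1783]
tcp_rot: [0.519, -0.518, -0.479, 0.482]
wrist_force: [-0.4, 0.5, 0.1]
opening: 0.001
```

Run:
```python
from h import *
go([.6023,.3068,.160],target(np.radians(-4.4),0,1))
```

```text
pos [0.6001 0.3078 0.1783] F [-0.42  0.53  0.14] T [ 0.01  0.06 -0.  ] open 0.001 t 1.95
shift(units,cur frame) [-0.02  0.46 -0.06] shift(final frame) [-0.02  0.46 -0.06] turn [-0.02  0.   -0.01]
```

Emit:
{"fn": "arm_command", "kwargs": {"steps": [0,-0.02,0.15,-0.06,0,0,0,0,0,0.1,0,0,0,0,0,0,0.05,0,0,0,0,0,0,0.05,0,0,0,0,0,0,0,0,0,0,0]}}

```text
clock: 2.45
eef_pos: [0.6038, 0.3067, 0.1662]
tcp_rot: [0.519, -0.519, -0.48, 0.48]
wrist_force: [-0.2, 1.0, 0.3]
opening: 0.003
```

Emit:
{"fn": "arm_command", "kwargs": {"steps": [0,0,0.05,0,0,0,0,0,0,0.05,0,0,0,0,0,0,0.05,0,0,0,0,0,0,0,0,0,0,0]}}

```text
clock: 2.85
eef_pos: [0.6036, 0.3067, 0.1598]
tcp_rot: [0.519, -0.519, -0.48, 0.481]
wrist_force: [-0.3, -0.2, 0.1]
opening: 0.002
```

Emit:
{"fn": "arm_command", "kwargs": {"steps": [0,0,0.05,0,0,0,0,0,0,0.05,0,0,0,0,0,0,0,0,0,0,0]}}

```text
clock: 3.15
eef_pos: [0.604, 0.3068, 0.1573]
tcp_rot: [-0.519, 0.519, 0.481, -0.48]
wrist_force: [-1.1, -0.8, 3.7]
opening: -0.001
```

Emit:
{"fn": "arm_command", "kwargs": {"steps": [0,0,0.05,0,0,0,0,0,0,0,0,0,0,0]}}

```text
clock: 3.35
eef_pos: [0.604, 0.3068, 0.1557]
tcp_rot: [-0.519, 0.519, 0.481, -0.48]
wrist_force: [-2.8, -0.7, 5.6]
opening: 0.001
```

Run:
```python
from h import *
save(("side",),"c");im=load("side","c")["pixels"]
cv2.imwrite("pics/c4.png",cv2.resize(im[100:240,200:340],None,fx=4,fy=4))
```

```text
(no output)
```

View pics/c4.png

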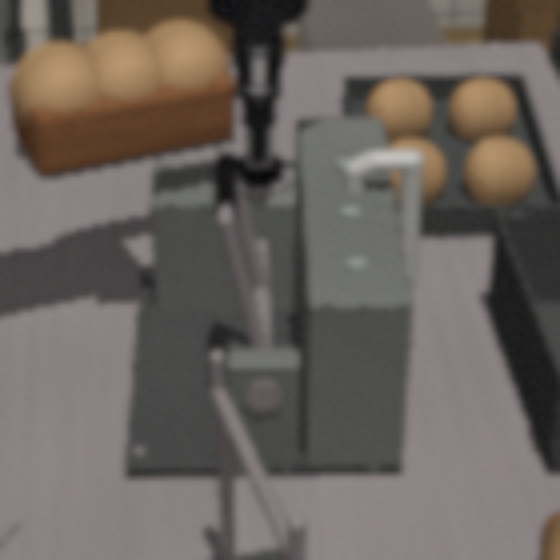

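Emit:
{"fn": "arm_command", "kwargs": {"steps": [0,0,0.04,0,0,0,0,0,0,0,0,0,0,0]}}

```text
clock: 3.6
eef_pos: [0.604, 0.3069, 0.1542]
tcp_rot: [-0.519, 0.519, 0.481, -0.48]
wrist_force: [-2.3, -0.6, 6.5]
opening: -0.001
```

```bash
cat > look.py <<'E'
from h import *
import sys
t=sys.argv[1];save(("side",),t);im=load("side",t)["pixels"]
cv2.imwrite(f"pics/crop_{t}.png",cv2.resize(im[100:240,200:340],None,fx=3,fy=3))
p,r,s=cur();print(p.round(4),s["wrist_force"].round(2),s["clock"])
E
python3 look.py d
```

```text
[0.604  0.3069 0.1542] [-3.4  -0.87  6.4 ] 3.65
```

View pics/crop_d.png

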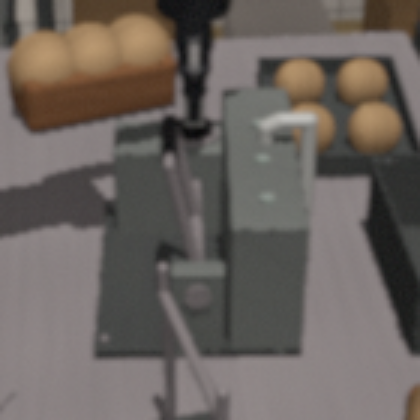

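Emit:
{"fn": "arm_command", "kwargs": {"steps": [0,0,0.04,0,0,0,0,0,0,0,0,0,0,0]}}

```text
clock: 3.85
eef_pos: [0.604, 0.3068, 0.1517]
tcp_rot: [-0.519, 0.519, 0.481, -0.48]
wrist_force: [-0.8, 0.8, 1.3]
opening: 0.0
```

```bash
python3 look.py e
```

```text
[0.6039 0.3068 0.1512] [0.16 0.15 0.23] 3.9
```

View pics/crop_e.png

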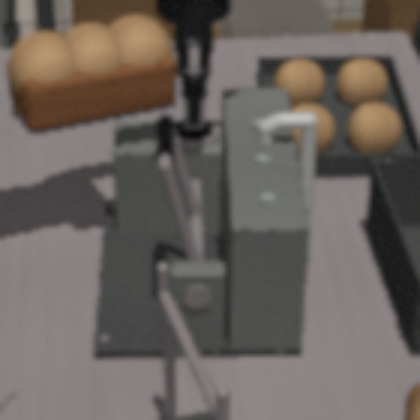

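Emit:
{"fn": "arm_command", "kwargs": {"steps": [0,0,0,0,0,0,0,0,0,0,0,0,0,0]}}

```text
clock: 4.1
eef_pos: [0.6039, 0.3068, 0.1513]
tcp_rot: [0.519, -0.519, -0.48, 0.48]
wrist_force: [-1.6, -0.6, 3.8]
opening: 0.001
```

```bash
python3 look.py f
```

```text
[0.6039 0.3068 0.1514] [-2.02 -0.65  3.73] 4.15
```

View pics/crop_f.png

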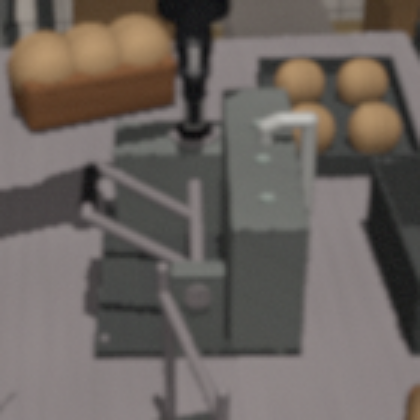

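Emit:
{"fn": "arm_command", "kwargs": {"steps": [0,0,-0.5,0,0,0,0,0,0,-1,0,0,0,0,0,0,-1,0,0,0,0,0,0,-0.5,-0.5,0,0,0,0,0.5,0,-1,0,0,0,0,0.5,0,-1,0,0,0,0,0,0,-1,0,0,0,0,0,0,0,0,0,0]}}

```text
clock: 4.95
eef_pos: [0.7496, 0.3347, 0.2661]
tcp_rot: [0.519, -0.519, -0.479, 0.481]
wrist_force: [-0.6, -0.6, -2.2]
opening: -0.001
```

Run:
```python
from h import *
p,r,s=cur();print(p,r.as_matrix().round(2),s["joint_positions"].round(2))
save(("top",),"g");s=load("top","g");cv2.imwrite("pics/g.png",cv2.resize(s["pixels"][120:300,70:250],None,fx=3,fy=3))
```

```text
[0.74960055 0.33466002 0.26606488] [[ 0.08 -0.   -1.  ]
 [ 1.   -0.    0.08]
 [-0.   -1.    0.  ]] [ 0.33  0.51  1.05 -0.    1.58 -1.16]
```

View pics/g.png

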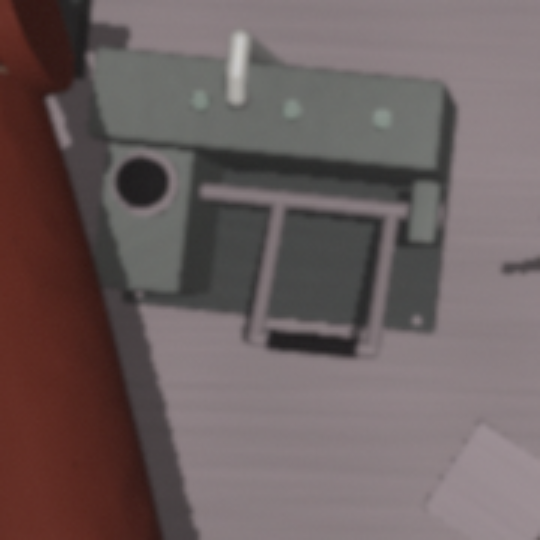

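Run:
```python
from h import *
s=load("top","g");W=cloud(s);im=s["pixels"].astype(int)
m=np.zeros(im.shape[:2],np.uint8);m[222:245,150:200]=im[222:245,150:200].sum(2)<100
n,l,st,c=cv2.connectedComponentsWithStats(m);k=1+np.argmax(st[1:,4]);print(st[k],c[k]);q=W[l==k];print(np.nanmedian(q,0))
K=s["K"];C=-s["R"].T@s["t"]
def ray(u,v,h):
    d=np.array([(u-K[0,2])/K[0,0],(v-K[1,2])/K[1,1],1])@s["R"];return C+d*(h-C[2])/d[2]
print("sleeve",ray(*c[k],.120))
# whole bar depth
mm=(W[...,2]>.112)&(W[...,2]<.135);mm[:225]=0;mm[245:]=0;mm[:,:145]=0;mm[:,205:]=0
q=W[mm];print(len(q),np.median(q,0),q.min(0),q.max(0))
# arm centres at bar y: crop (257,342),(368,350) outer
print(ray(70+250/3,120+335/3,.116),ray(70+378/3,120+348/3,.116))
mm=np.zeros(W.shape[:2],bool)
print("rod",ray(70+205/3,120+190/3,.078),ray(70+400/3,120+208/3,.078))
```

```text
[165 232   7   2   9] [167.77777778 232.33333333]
[0.48450562 0.18602732 0.12188   ]
sleeve [0.48394162 0.18706858 0.12      ]
333 [0.48056071 0.16805471 0.12038479] [0.46910165 0.11930125 0.11202846] [0.50239939 0.22306646 0.12804156]
[0.48458398 0.22181565 0.116     ] [0.47659477 0.12107552 0.116     ]
rod [0.60021254 0.27015326 0.078     ] [0.58920903 0.11080717 0.078     ]
```

```bash
cat >> h.py <<'E'
YU=np.radians(-4.4); XU=np.array([np.cos(YU),np.sin(YU),0]); ZU=np.array([0,0,1.])
PIV=np.array([.593,.163,.075])
def lev(ang): # bar centre at lever angle (0 up, 1.05 dropped)
    e=np.radians(80)-ang*1.0  # elevation above level
    return PIV+.120*(-np.cos(e)*XU+np.sin(e)*ZU)
def tcp_for(B,tilt,s=.010,off=.019):
    d=np.sin(tilt)*XU-np.cos(tilt)*ZU;n=np.cos(tilt)*XU+np.sin(tilt)*ZU
    return B-s*d-off*n
E
python3 - <<'E'
from h import *
B=lev(1.05);print(B);t=np.radians(38)
print(tcp_for(B,t,.09,.031))
P=tcp_for(B,t,.09,.031);P2=P.copy();P2[2]=.266
go(P2,target(YU,t,1)); go(P,target(YU,t,1))
E
```

```text
[0.48045499 0.17165987 0.11572624]
[0.40085242 0.17778495 0.16756171]
pos [0.7477 0.3352 0.2671] F [-1.14 -0.67 -0.31] T [ 0.06  0.01 -0.02] open -0.005 t 5.0
shift(units,cur frame) [-4.6   0.07  8.34] shift(final frame) [-4.59 -5.12  6.59] turn [-4.78 -0.   -0.01]
pos [0.7477 0.3352 0.2671] F [-1.14 -0.67 -0.31] T [ 0.06  0.01 -0.02] open -0.005 t 5.0
shift(units,cur frame) [-4.59  2.53  8.33] shift(final frame) [-4.59 -3.18  8.11] turn [-4.78 -0.   -0.01]
```

Emit:
{"fn": "arm_command", "kwargs": {"steps": [0,-0.46,0,0.83,0,0,0,0,-0.46,0,0.83,0,0,0,0,-0.46,0,0.83,0,0,0,0,-0.46,0,0.83,0,0,0,0,-0.46,0,0.83,0,0,0,0,-0.46,0,0.83,0,0,0,0,-0.46,0,0.83,0,0,0,0,-0.46,0,0.83,0,0,0,0,-0.46,0,0.83,0,0,0,0,-0.46,0,0.83,0,0,0,0,0,0,0,0,0,0]}}

```text
clock: 6.1
eef_pos: [0.3973, 0.177, 0.2703]
tcp_rot: [-0.519, 0.519, 0.481, -0.48]
wrist_force: [1.0, 0.6, 0.8]
opening: -0.001
```

Emit:
{"fn": "arm_command", "kwargs": {"steps": [0,0,0,0,-1,0,0,0,0,0,0,-1,0,0,0,0,0,0,-1,0,0,0,0,0,0,-1,0,0,0,0,0,0,-0.78,0,0,0,0,0,0,0,0,0]}}

```text
clock: 6.7
eef_pos: [0.3992, 0.1784, 0.2685]
tcp_rot: [-0.32, 0.659, 0.612, -0.298]
wrist_force: [-0.7, 0.2, -0.9]
opening: 0.005
```

```bash
python3 - <<'E'
from h import *
B=lev(1.05);t=np.radians(38)
P=tcp_for(B,t,.09,.031);go(P,target(YU,t,1));go(tcp_for(B,t,.01,.031),target(YU,t,1))
print(status.observe()["joint_positions"].round(2))
E
python3 look.py h
```

```text
pos [0.3992 0.1784 0.2685] F [-0.73  0.18 -0.9 ] T [0.07 0.31 0.02] open 0.005 t 6.7
shift(units,cur frame) [-0.01  2.01  1.53] shift(final frame) [-0.01  2.02  1.52] turn [0.02 0.02 0.01]
pos [0.3992 0.1784 0.2685] F [-0.73  0.18 -0.9 ] T [0.07 0.31 0.02] open 0.005 t 6.7
shift(units,cur frame) [-0.01  4.01  1.53] shift(final frame) [-0.01  4.02  1.52] turn [0.02 0.02 0.01]
[ 0.42 -0.83  2.34 -0.34  1.06 -0.99]
[0.4001 0.1783 0.27  ] [0.59 0.4  0.6 ] 6.75
```

View pics/side_h.png

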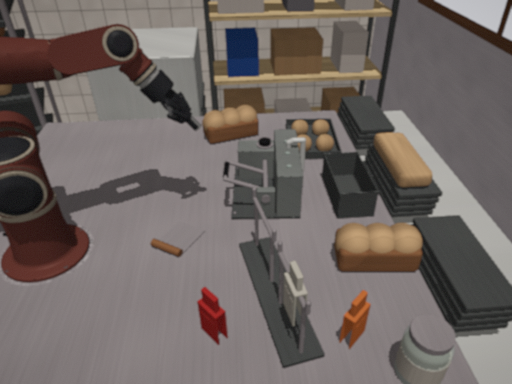

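Emit:
{"fn": "arm_command", "kwargs": {"steps": [0,0,0.5,0.38,0,0,0,0,0,0.5,0.38,0,0,0,0,0,0.5,0.38,0,0,0,0,0,0.5,0.38,0,0,0,0,0,0,0,0,0,0]}}

```text
clock: 7.25
eef_pos: [0.4018, 0.1767, 0.1665]
tcp_rot: [-0.322, 0.66, 0.609, -0.3]
wrist_force: [-0.5, -0.2, -0.4]
opening: 0.002
```

Run:
```python
from h import *
B=lev(1.05);t=np.radians(38)
go(tcp_for(B,t,.01,.031),target(YU,t,1));go(tcp_for(B,t,.01,.022),target(YU,t,1))
print(status.observe()["joint_positions"].round(2))
```

```text
pos [0.4018 0.1767 0.1665] F [-0.46 -0.24 -0.36] T [0.05 0.28 0.03] open 0.002 t 7.25
shift(units,cur frame) [ 0.03  1.96 -0.  ] shift(final frame) [0.02 1.96 0.  ] turn [-0.03  0.01 -0.02]
pos [0.4018 0.1767 0.1665] F [-0.46 -0.24 -0.36] T [0.05 0.28 0.03] open 0.002 t 7.25
shift(units,cur frame) [ 0.03  1.96 -0.23] shift(final frame) [ 0.02  1.96 -0.22] turn [-0.03  0.01 -0.02]
[ 0.41 -0.74  2.46 -0.39  0.86 -0.91]
```

Reachable. Slide in along the finger axis, clear of the bar.

Emit:
{"fn": "arm_command", "kwargs": {"steps": [0,0,0.5,0,0,0,0,0,0,0.5,0,0,0,0,0,0,0.5,0,0,0,0,0,0,0.46,0,0,0,0,0,0,0,0,0,0,0]}}

```text
clock: 7.75
eef_pos: [0.4525, 0.1735, 0.1088]
tcp_rot: [-0.321, 0.66, 0.61, -0.298]
wrist_force: [0.6, -0.1, -0.6]
opening: 0.001
```

```bash
python3 - <<'E'
from h import *
B=lev(1.05);t=np.radians(38)
go(tcp_for(B,t,.01,.019),target(YU,t,1))
save(("wrist",),"i")
E
python3 look.py i
```

```text
pos [0.4525 0.1735 0.1088] F [ 0.56 -0.05 -0.59] T [0.05 0.34 0.01] open 0.001 t 7.75
shift(units,cur frame) [ 0.01  0.04 -0.18] shift(final frame) [ 0.01  0.04 -0.18] turn [ 0.01 -0.   -0.01]
[0.4525 0.1741 0.1105] [ 0.25 -0.31  0.95] 7.85
```

View pics/crop_i.png

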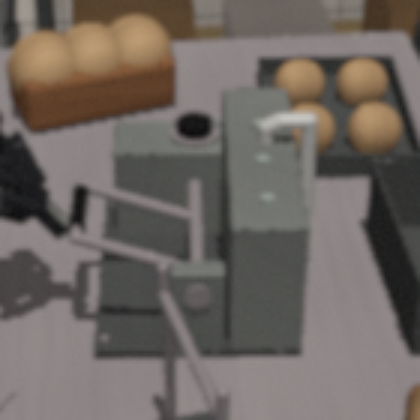

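View pics/wrist_i.png

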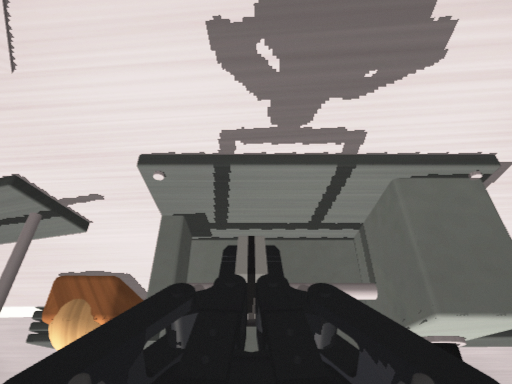

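Emit:
{"fn": "arm_command", "kwargs": {"steps": [0,0,0.04,-0.15,0,0,0,0,0,0,-0.05,0,0,0,0,0,0,0,0,0,0]}}

```text
clock: 8.15
eef_pos: [0.4584, 0.1737, 0.1132]
tcp_rot: [-0.321, 0.66, 0.611, -0.297]
wrist_force: [-2.9, 1.3, -1.7]
opening: 0.004
```

```bash
cat > arc.py <<'E'
from h import *
import sys
t=np.radians(float(sys.argv[1]));R=target(YU,t,1)
A=[1.05,.95,.85,.75,.65,.55,.45,.35,.25,.15,.05,0,-.04,-.07,-.09]
prev=None
for a in A:
    P=tcp_for(lev(a),t,.0115,.019)
    if prev is not None: print(a,P.round(4),(R.inv().apply(P-prev)/.04).round(3))
    prev=P
p,r,s=cur();print(p,s["wrist_force"])
E
python3 arc.py 38
```

```text
0.95 [0.4631 0.173  0.1242] [-0.    -0.147 -0.262]
0.85 [0.4688 0.1726 0.1347] [-0.    -0.12  -0.275]
0.75 [0.4755 0.172  0.1446] [-0.    -0.092 -0.285]
0.65 [0.4832 0.1715 0.1538] [ 0.    -0.063 -0.293]
0.55 [0.4917 0.1708 0.1622] [ 0.    -0.033 -0.298]
0.45 [0.5011 0.1701 0.1697] [-0.    -0.003 -0.3  ]
0.35 [0.5111 0.1693 0.1762] [ 0.     0.027 -0.299]
0.25 [0.5217 0.1685 0.1817] [-0.     0.056 -0.295]
0.15 [0.5329 0.1676 0.1861] [ 0.     0.085 -0.287]
0.05 [0.5444 0.1667 0.1894] [-0.     0.114 -0.278]
0 [0.5502 0.1663 0.1905] [-0.     0.067 -0.134]
-0.04 [0.555  0.1659 0.1913] [ 0.     0.058 -0.105]
-0.07 [0.5585 0.1657 0.1917] [-0.     0.047 -0.077]
-0.09 [0.5609 0.1655 0.1919] [-0.     0.032 -0.051]
[0.45844139 0.17371581 0.11320718] [-2.92774815  1.30773048 -1.68731871]
```

First half of the arc.

Emit:
{"fn": "arm_command", "kwargs": {"steps": [0,0,-0.15,-0.26,0,0,0,0,0,-0.12,-0.27,0,0,0,0,0,-0.09,-0.29,0,0,0,0,0,0,0,0,0,0]}}

```text
clock: 8.55
eef_pos: [0.4769, 0.1723, 0.1474]
tcp_rot: [-0.319, 0.661, 0.612, -0.295]
wrist_force: [-4.4, 0.7, -0.2]
opening: 0.0
```

```bash
python3 look.py j
```

```text
[0.4763 0.1723 0.1463] [-3.74  0.57 -0.3 ] 8.6
```

View pics/crop_j.png

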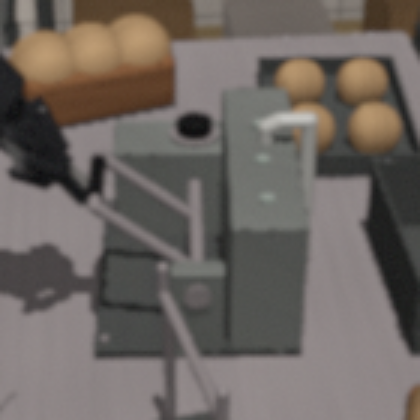

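Lever is rising on the finger (bar at crop (97,175)). Continue.

Emit:
{"fn": "arm_command", "kwargs": {"steps": [0,0,-0.06,-0.29,0,0,0,0,0,-0.03,-0.3,0,0,0,0,0,0,-0.3,0,0,0,0,0,0.03,-0.3,0,0,0,0,0,0,0,0,0,0]}}

```text
clock: 9.1
eef_pos: [0.5121, 0.1693, 0.1763]
tcp_rot: [-0.32, 0.66, 0.611, -0.296]
wrist_force: [-5.1, 1.1, 0.4]
opening: 0.004
```

```bash
python3 look.py k
```

```text
[0.5115 0.1693 0.1757] [-3.8   1.3  -0.27] 9.15
```

View pics/crop_k.png

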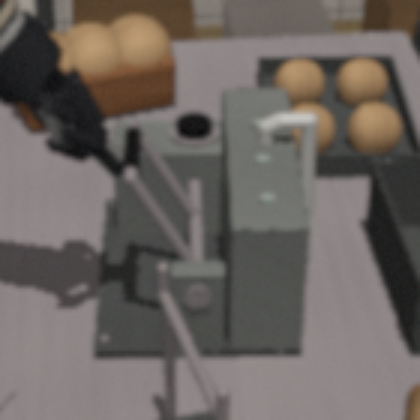

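Emit:
{"fn": "arm_command", "kwargs": {"steps": [0,0,0.06,-0.29,0,0,0,0,0,0.08,-0.29,0,0,0,0,0,0.11,-0.28,0,0,0,0,0,0,0,0,0,0]}}

```text
clock: 9.55
eef_pos: [0.545, 0.1667, 0.1891]
tcp_rot: [-0.32, 0.66, 0.611, -0.297]
wrist_force: [-2.5, 1.2, 0.2]
opening: -0.001
```

Emit:
{"fn": "arm_command", "kwargs": {"steps": [0,0,0.07,-0.13,0,0,0,0,0,0.02,-0.05,0,0,0,0,0,0,0,0,0,0]}}

```text
clock: 9.85
eef_pos: [0.552, 0.1662, 0.1901]
tcp_rot: [-0.321, 0.66, 0.611, -0.297]
wrist_force: [-1.7, 0.1, -2.1]
opening: -0.004
```

Emit:
{"fn": "arm_command", "kwargs": {"steps": [0,0,0.03,-0.05,0,0,0,0,0,0,0,0,0,0]}}

```text
clock: 10.05
eef_pos: [0.5544, 0.1661, 0.1907]
tcp_rot: [-0.32, 0.66, 0.611, -0.297]
wrist_force: [-1.8, 1.2, -2.2]
opening: 0.005
```

Emit:
{"fn": "arm_command", "kwargs": {"steps": [0,0,0.03,-0.05,0,0,0,0,0,0,0,0,0,0]}}

```text
clock: 10.25
eef_pos: [0.5569, 0.1659, 0.1912]
tcp_rot: [-0.32, 0.66, 0.611, -0.297]
wrist_force: [-1.9, 0.0, -2.9]
opening: 0.001
```

```bash
python3 look.py l
```

```text
[0.5569 0.1659 0.1912] [-3.28  0.25 -3.35] 10.3
```

View pics/crop_l.png

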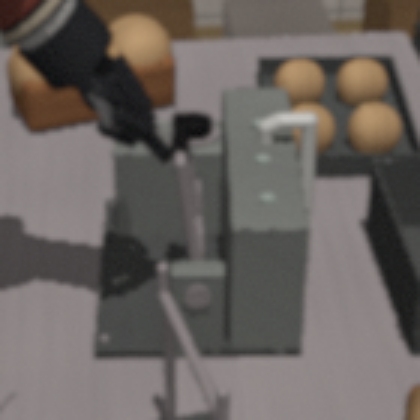

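Emit:
{"fn": "arm_command", "kwargs": {"steps": [0,0,0.03,-0.05,0,0,0,0,0,0,0,0,0,0]}}

```text
clock: 10.5
eef_pos: [0.5593, 0.1657, 0.1916]
tcp_rot: [-0.32, 0.66, 0.611, -0.297]
wrist_force: [-2.5, -0.2, -3.0]
opening: 0.003
```

```bash
python3 look.py m
```

```text
[0.5593 0.1657 0.1916] [-2.71  0.36 -2.23] 10.55
```

View pics/crop_m.png

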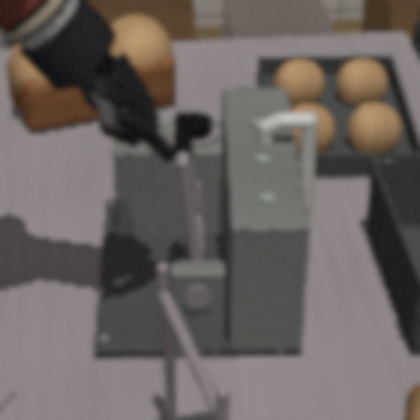

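Emit:
{"fn": "arm_command", "kwargs": {"steps": [0,0,0.02,-0.03,0,0,0,0,0,0,0,0,0,0]}}

```text
clock: 10.75
eef_pos: [0.5608, 0.1656, 0.1918]
tcp_rot: [-0.32, 0.66, 0.611, -0.297]
wrist_force: [-3.3, -0.1, -1.9]
opening: 0.002
```

Emit:
{"fn": "arm_command", "kwargs": {"steps": [0,0,-0.05,0.08,0,0,0,0,0,-0.06,0.1,0,0,0,0,0,-0.06,0.12,0,0,0,0,0,-0.06,0.14,0,0,0,0,0,0,0,0,0,0]}}

```text
clock: 11.25
eef_pos: [0.5415, 0.1675, 0.1896]
tcp_rot: [-0.319, 0.66, 0.612, -0.295]
wrist_force: [-0.3, 0.2, -0.9]
opening: 0.003
```

```bash
python3 look.py n
```

```text
[0.5418 0.1675 0.1898] [ 0.17 -0.31 -0.16] 11.3
```

View pics/crop_n.png

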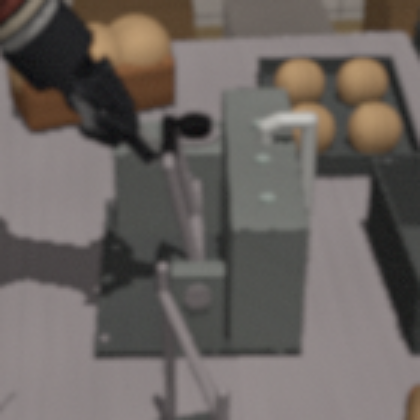

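Emit:
{"fn": "arm_command", "kwargs": {"steps": [0,0,-0.2,0.5,0,0,0,0,0,-0.5,0.5,0,0,0,0,0,-1,0.2,0,0,0,0,0,-1,-0.3,0.5,0,0,0,0,-0.5,-0.4,1,0,0,0,0,0,0,1,0,0,0,0,0,0,1,0,0,0,0,0,0,1,0,0,0,0,0,0,0.25,0,0,0,0,0,0,0,0,0]}}

```text
clock: 12.3
eef_pos: [0.4494, 0.174, 0.2763]
tcp_rot: [-0.517, 0.521, 0.482, -0.479]
wrist_force: [-0.1, 0.9, 0.2]
opening: -0.0
```

```bash
cat >> h.py <<'E'
YS=np.radians(11.3)
RT=target(YS-np.pi/2,0,1)
E
python3 look.py o
python3 - <<'E'
from h import *
go([.6055,-.3115,.27],RT); print(status.observe()["joint_positions"].round(2))
E
```

```text
[0.4487 0.1742 0.2761] [0.69 1.14 0.49] 12.35
pos [0.4487 0.1742 0.2761] F [0.69 1.14 0.49] T [-0.01 -0.04  0.01] open -0.001 t 12.35
shift(units,cur frame) [-11.8    0.18  -4.84] shift(final frame) [  1.47   0.15 -12.68] turn [0.04 9.29 0.03]
[ 0.22 -0.32  1.92 -0.    1.54 -1.28]
```

View pics/crop_o.png

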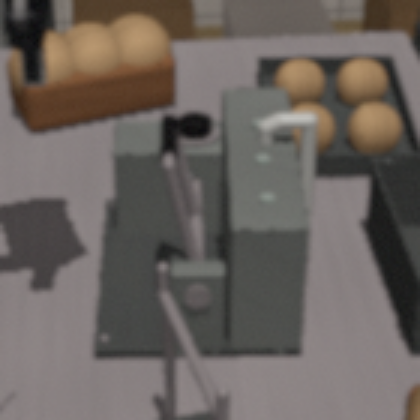

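Emit:
{"fn": "arm_command", "kwargs": {"steps": [0.5,0,-0.2,0,0,1,0,0.5,0,0,0,0,1,0,0.5,0,0,0,0,1,0,0.5,0,0,0,0,1,0,0.5,0,0,0,0,1,0,0.5,0,0,0,0,1,0,0.5,0,0,0,0,1,0,0.5,0,0,0,0,1,0,0.5,0,0,0,0,1,0,0.5,0,0,0,0,0.29,0]}}

```text
clock: 13.35
eef_pos: [0.4474, 0.1745, 0.2842]
tcp_rot: [-0.703, 0.704, 0.071, -0.066]
wrist_force: [-0.4, 1.2, 0.0]
opening: 0.5
```

Emit:
{"fn": "arm_command", "kwargs": {"steps": [0.5,0.12,0,-1,0,0,0,0.5,0.12,0,-1,0,0,0,0.5,0.12,0,-1,0,0,0,0.5,0.12,0,-1,0,0,0,0.5,0.12,0,-1,0,0,0,0.5,0.12,0,-1,0,0,0,0.5,0.12,0,-1,0,0,0,0.5,0.12,0,-1,0,0,0,0.5,0.12,0,-1,0,0,0,0.5,0.12,0,-1,0,0,0,0.5,0.12,0,-1,0,0,0,0.5,0.12,0,-1,0,0,0]}}

```text
clock: 14.55
eef_pos: [0.5987, -0.2858, 0.2855]
tcp_rot: [-0.703, 0.705, 0.072, -0.068]
wrist_force: [0.8, -0.1, -0.5]
opening: 0.498
```

Run:
```python
from h import *
go([.6055,-.3115,.27],RT); save(("wrist",),"p")
```

```text
pos [ 0.5987 -0.2858  0.2855] F [ 0.81 -0.07 -0.45] T [-0.   -0.08 -0.  ] open 0.498 t 14.55
shift(units,cur frame) [ 0.04  0.39 -0.66] shift(final frame) [ 0.04  0.39 -0.66] turn [0.02 0.   0.04]
```

View pics/wrist_p.png

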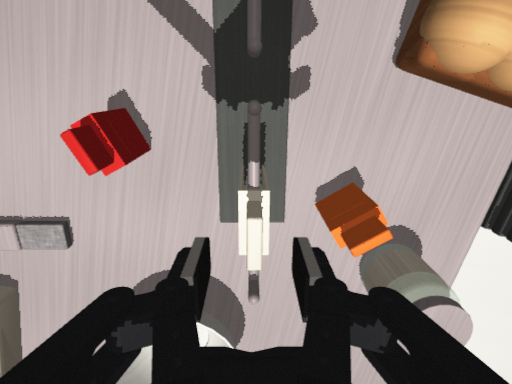

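Run:
```python
from h import *
s=load("wrist","p");W=cloud(s)
m=(W[...,2]>.192)&(W[...,2]<.21);m[:180]=0;m[265:]=0;m[:,235:280]&=True;m[:,:235]=0;m[:,280:]=0
q=W[m];r=cv2.minAreaRect(q[:,:2].astype(np.float32));print(len(q),q.mean(0),r,np.median(q[:,2]))
m=(W[...,2]>.15)&(W[...,2]<.17);m[170:]=0;m[:,:240]=0;m[:,265:]=0
q2=W[m];l=cv2.fitLine(q2[:,:2].astype(np.float32),2,0,.01,.01).ravel();print(len(q2),l,np.degrees(np.arctan2(-l[0],l[1])),l[2]+(r[0][1]-l[3])/l[1]*l[0])
go([r[0][0],r[0][1],.197],RT)
```

```text
823 [ 0.60723525 -0.30905795  0.20066605] ((0.607907772064209, -0.31118956208229065), (0.011655591428279877, 0.03931932896375656), 11.173295021057129) 0.20102226777084087
1288 [ 0.1971768  -0.98036796  0.58701336 -0.20824757] -168.62808 0.60771763
pos [ 0.5992 -0.2912  0.2846] F [-3.15 -2.19 -0.24] T [ 0.04  0.11 -0.07] open 0.502 t 14.6
shift(units,cur frame) [ 0.11  2.2  -0.52] shift(final frame) [ 0.12  2.19 -0.53] turn [ 0.05 -0.02  0.03]
```

Emit:
{"fn": "arm_command", "kwargs": {"steps": [0.5,0.08,0.5,-0.45,0,0,0,0.5,0,0.5,0,0,0,0,0.5,0,0,0,0,0,0,0.5,0,0,0,0,0,0]}}

```text
clock: 15.0
eef_pos: [0.6051, -0.3012, 0.2451]
tcp_rot: [-0.703, 0.704, 0.071, -0.068]
wrist_force: [-1.2, 0.1, 0.5]
opening: 0.5
```

Run:
```python
from h import *
go([.6067,-.3112,.197],RT)
```

```text
pos [ 0.6051 -0.3012  0.2451] F [-1.21  0.06  0.5 ] T [0.02 0.04 0.  ] open 0.5 t 15.0
shift(units,cur frame) [-0.02  1.2  -0.25] shift(final frame) [-0.01  1.2  -0.25] turn [0.01 0.   0.03]
```

Emit:
{"fn": "arm_command", "kwargs": {"steps": [0.5,0,0.2,-0.23,0,0,0,0.5,0,0.4,0,0,0,0,0.5,0,0.4,0,0,0,0,0.5,0,0.2,0,0,0,0,0.5,0,0,0,0,0,0]}}

```text
clock: 15.5
eef_pos: [0.6064, -0.3104, 0.1937]
tcp_rot: [0.705, -0.703, -0.07, 0.069]
wrist_force: [-0.6, -0.1, -0.9]
opening: 0.497
```

Run:
```python
from h import *
go([.6067,-.3112,.197],RT)
save(("wrist",),"q")
```

```text
pos [ 0.6064 -0.3104  0.1937] F [-0.64 -0.14 -0.93] T [ 0.01  0.02 -0.01] open 0.497 t 15.5
shift(units,cur frame) [ 0.   -0.08 -0.02] shift(final frame) [ 0.   -0.08 -0.02] turn [-0.02 -0.    0.  ]
```

View pics/wrist_q.png

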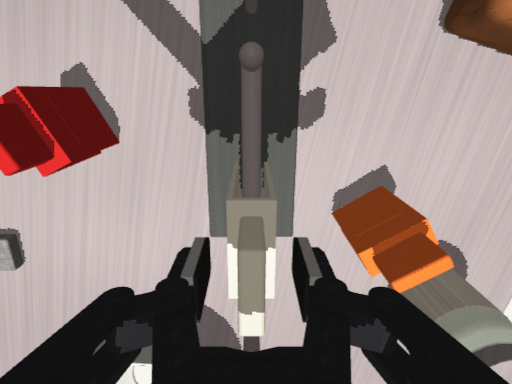

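Emit:
{"fn": "arm_command", "kwargs": {"steps": [0.1,0,-0.1,0,0,0,0,0.1,0,0,0,0,0,0,0,0,0,0,0,0,0,0,0,0,0,0,0,0,0,0,0,0,0,0,0,0,0,0,0,0,0,0], "squeeze": 35}}

```text
clock: 16.15
eef_pos: [0.6081, -0.3118, 0.203]
tcp_rot: [-0.703, 0.705, 0.072, -0.067]
wrist_force: [-1.4, 1.3, 5.0]
opening: 0.134
```

Emit:
{"fn": "arm_command", "kwargs": {"steps": [0,0,-0.25,0,0,0,0,0,0,-0.25,0,0,0,0,0,0,0,0,0,0,0]}}

```text
clock: 16.45
eef_pos: [0.6082, -0.3116, 0.2231]
tcp_rot: [-0.703, 0.705, 0.072, -0.067]
wrist_force: [1.0, -0.7, -1.2]
opening: 0.134
```

Emit:
{"fn": "arm_command", "kwargs": {"steps": [0,0,-0.5,0,0,0,0,0,0,-0.5,0,0,0,0,0,0,0,0,0,0,0]}}

```text
clock: 16.75
eef_pos: [0.6086, -0.312, 0.2648]
tcp_rot: [-0.702, 0.705, 0.073, -0.066]
wrist_force: [0.2, 0.4, -0.5]
opening: 0.132
```

Run:
```python
from h import *
save(("side","wrist"),"r")
im=load("side","r")["pixels"];cv2.imwrite("pics/r.png",cv2.resize(im[170:370,220:380],None,fx=3,fy=3))
go([.5645,-.100,.265],RT)
```

```text
pos [ 0.6074 -0.3112  0.2609] F [ 1.09 -0.1  -1.41] T [ 0.06  0.   -0.  ] open 0.132 t 16.85
shift(units,cur frame) [-0.02 -0.11  5.39] shift(final frame) [-0.02 -0.1   5.39] turn [ 0.01 -0.    0.03]
```

View pics/r.png

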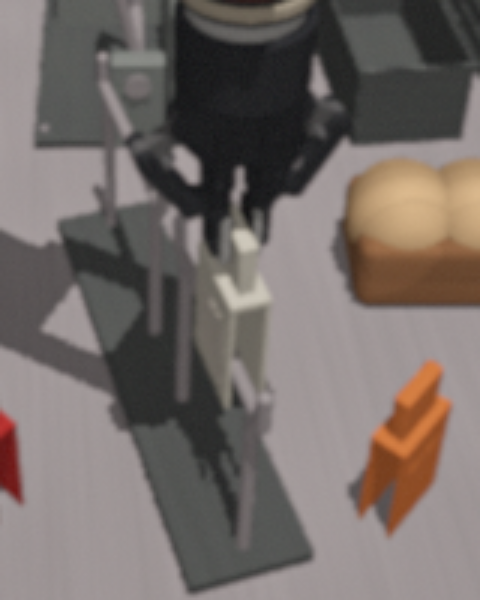

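View pics/wrist_r.png

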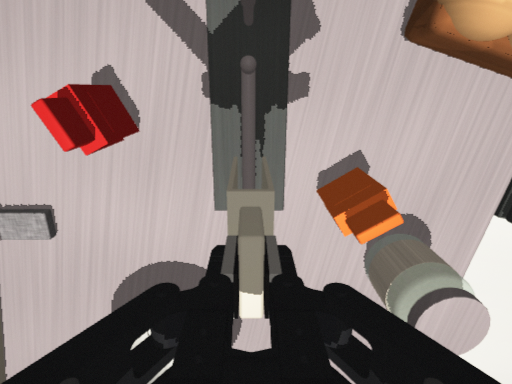

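Emit:
{"fn": "arm_command", "kwargs": {"steps": [0,0,-0.7,0,0,0,0,0,0,-0.7,0,0,0,0,0,0,-0.6,0,0,0,0,0,0,0,0.7,0,0,0,0,0,0,0.8,0,0,0,0,0,0,0.8,0,0,0,0,0,0,0.8,0,0,0,0,0,0,0.8,0,0,0,0,0,0,0.8,0,0,0,0,0,0,0.65,0,0,0,0,0,0,0,0,0,0]}}

```text
clock: 17.95
eef_pos: [0.5642, -0.0985, 0.3389]
tcp_rot: [0.704, -0.703, -0.071, 0.07]
wrist_force: [-0.7, -0.2, -1.0]
opening: 0.133
```

Emit:
{"fn": "arm_command", "kwargs": {"steps": [0,0,0,0,0,0,0,0,0,0,0,0,0,0]}}

```text
clock: 18.15
eef_pos: [0.565, -0.1019, 0.3397]
tcp_rot: [-0.704, 0.704, 0.07, -0.068]
wrist_force: [-0.0, -0.8, -1.3]
opening: 0.129
```

Run:
```python
from h import *
go([.5645,-.100,.203],RT)
save(("side","wrist","top"),"s")
```

```text
pos [ 0.565  -0.1019  0.3397] F [-0.01 -0.84 -1.27] T [ 0.04 -0.06  0.04] open 0.129 t 18.15
shift(units,cur frame) [-0.01  3.42  0.05] shift(final frame) [-0.    3.42  0.05] turn [ 0.   -0.01  0.02]
```

View pics/wrist_s.png

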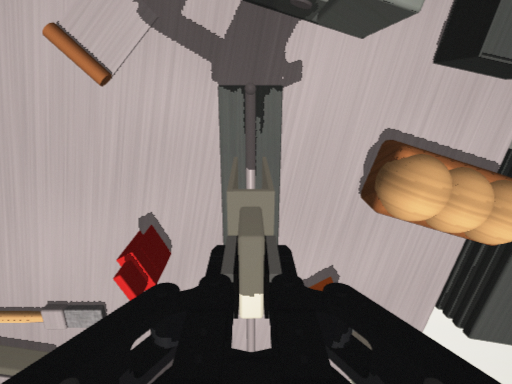

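View pics/side_s.png

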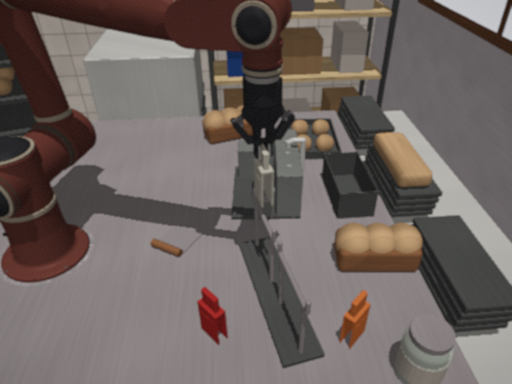

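Emit:
{"fn": "arm_command", "kwargs": {"steps": [0,0,0.5,0.03,0,0,0,0,0,0.5,0,0,0,0,0,0,0.3,0,0,0,0,0,0,0.3,0,0,0,0,0,0,0.2,0,0,0,0,0,0,0,0,0,0,0]}}

```text
clock: 18.9
eef_pos: [0.5647, -0.1002, 0.2674]
tcp_rot: [0.704, -0.704, -0.07, 0.069]
wrist_force: [-0.1, 0.1, -1.6]
opening: 0.129
```

Run:
```python
from h import *
go([.5645,-.100,.203],RT)
save(("side","wrist"),"t")
im=load("side","t")["pixels"];cv2.imwrite("pics/t.png",cv2.resize(im[120:280,200:340],None,fx=4,fy=3.7))
```

```text
pos [ 0.5647 -0.1002  0.2674] F [-0.12  0.09 -1.6 ] T [-0.01  0.02  0.02] open 0.129 t 18.9
shift(units,cur frame) [-0.01  1.61  0.01] shift(final frame) [-0.    1.61  0.01] turn [ 0.   -0.    0.01]
```

View pics/t.png

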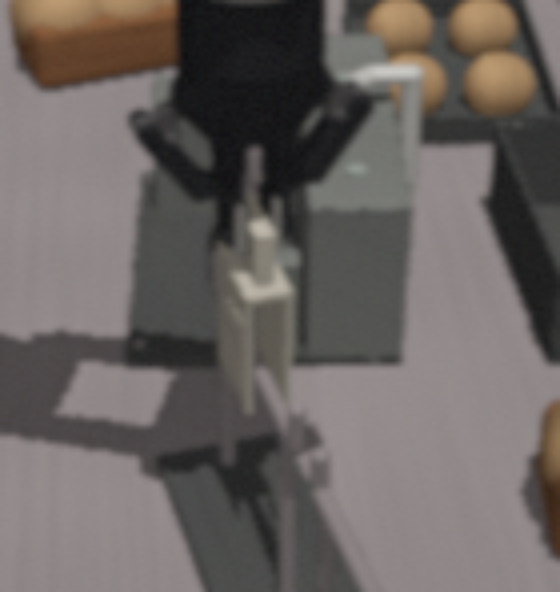

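View pics/wrist_t.png

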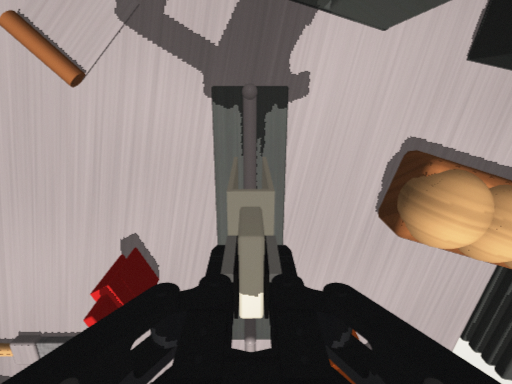

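Emit:
{"fn": "arm_command", "kwargs": {"steps": [0,0,0.4,0,0,0,0,0,0,0.4,0,0,0,0,0,0,0.4,0,0,0,0,0,0,0.2,0,0,0,0,0,0,0.1,0,0,0,0,0,0,0,0,0,0,0]}}

```text
clock: 19.6
eef_pos: [0.565, -0.1001, 0.2078]
tcp_rot: [-0.704, 0.704, 0.071, -0.069]
wrist_force: [-0.5, -0.8, -0.6]
opening: 0.132
```

Emit:
{"fn": "arm_command", "kwargs": {"steps": [0,0,0.05,0,0,0,0,0,0,0,0,0,0,0]}}

```text
clock: 19.8
eef_pos: [0.5657, -0.1003, 0.2074]
tcp_rot: [-0.703, 0.704, 0.071, -0.068]
wrist_force: [0.6, -0.3, -1.6]
opening: 0.133
```

Emit:
{"fn": "arm_command", "kwargs": {"steps": [0,0,0.05,0,0,0,0,0,0,0,0,0,0,0]}}

```text
clock: 20.0
eef_pos: [0.5655, -0.1002, 0.2049]
tcp_rot: [-0.703, 0.704, 0.071, -0.068]
wrist_force: [0.7, 0.5, -0.7]
opening: 0.133
```

Emit:
{"fn": "arm_command", "kwargs": {"steps": [0,0,0.03,0,0,0,0,0,0,0,0,0,0,0]}}

```text
clock: 20.2
eef_pos: [0.5653, -0.1002, 0.2034]
tcp_rot: [-0.703, 0.704, 0.071, -0.068]
wrist_force: [0.9, 0.1, -2.4]
opening: 0.133
```

Run:
```python
from h import *
go([.5645,-.100,.203],RT)
```

```text
pos [ 0.5653 -0.1002  0.2034] F [ 0.87  0.13 -2.41] T [ 0.   -0.04  0.03] open 0.133 t 20.2
shift(units,cur frame) [-0.02  0.01  0.01] shift(final frame) [-0.02  0.01  0.01] turn [ 0.01 -0.    0.03]
```

Emit:
{"fn": "arm_command", "kwargs": {"steps": [0,0,0.04,0,0,0,0,0,0,0,0,0,0,0]}}

```text
clock: 20.4
eef_pos: [0.5656, -0.1002, 0.203]
tcp_rot: [-0.703, 0.704, 0.071, -0.068]
wrist_force: [-2.5, 1.1, 4.1]
opening: 0.133
```

Emit:
{"fn": "arm_command", "kwargs": {"steps": [0,0,0.03,0,0,0,0,0,0,0,0,0,0,0]}}

```text
clock: 20.6
eef_pos: [0.5656, -0.1003, 0.203]
tcp_rot: [-0.703, 0.704, 0.071, -0.068]
wrist_force: [-5.1, 1.5, 8.3]
opening: 0.128
```

Seated (z stopped at 0.203, same as at the pick). Release gently, then withdraw.

Emit:
{"fn": "arm_command", "kwargs": {"steps": [0,0,-0.04,0,0,0,0,0.25,0,0,0,0,0,0,0.4,0,0,0,0,0,0,0.4,0,0,0,0,0,0,0.4,0,0,0,0,0,0]}}

```text
clock: 21.1
eef_pos: [0.5654, -0.1002, 0.2021]
tcp_rot: [-0.703, 0.704, 0.071, -0.068]
wrist_force: [-0.5, -0.5, -0.3]
opening: 0.403
```

Emit:
{"fn": "arm_command", "kwargs": {"steps": [0.4,0,-0.3,0,0,0,0,0.4,0,-0.5,0,0,0,0,0.4,0,-0.8,0,0,0,0,0.4,0,-1,0,0,0,0,0.4,0,-0.5,-1,0,0,0,0.4,0,0,-1,0,0,0,0.4,0,0,-1,0,0,0,0.4,0,0,0,0,0,0]}}

```text
clock: 21.9
eef_pos: [0.5886, -0.2219, 0.3272]
tcp_rot: [-0.703, 0.705, 0.07, -0.066]
wrist_force: [-0.4, 0.3, -0.1]
opening: 0.403
```

Run:
```python
from h import *
save(("side","top"),"u")
im=load("side","u")["pixels"];cv2.imwrite("pics/u.png",cv2.resize(im[110:370,200:340],None,fx=3,fy=2.3))
im=load("top","u")["pixels"];cv2.imwrite("pics/u2.png",cv2.resize(im[110:260,85:435],None,fx=2.2,fy=2.2))
p,r,s=cur();print(p,s["opening"],s["clock"],s["wrist_force"])
```

```text
[ 0.58834486 -0.21838934  0.32692181] 0.40117668621673996 22.0 [ 0.5610584   0.55777482 -0.44460555]
```

View pics/u.png

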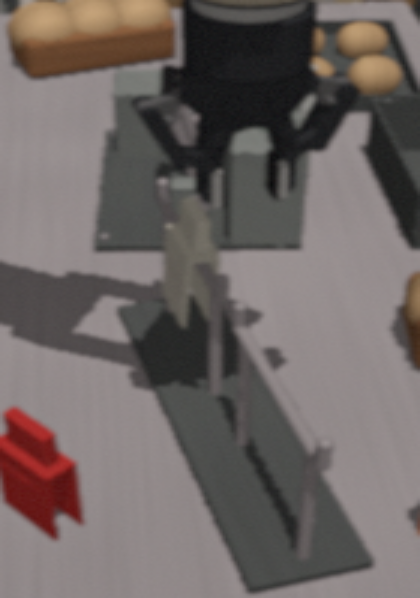

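View pics/u2.png

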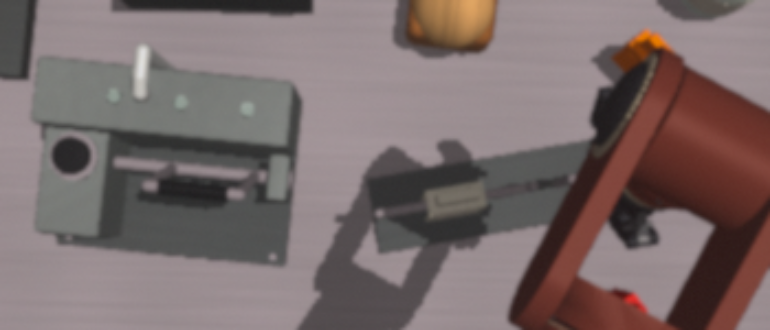

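Run:
```python
from h import *
for t in("a","u"):
    W=cloud(load("top",t));Z=W[...,2]
    mm=(Z>.18)&(Z<.22);mm[:,:130]=0;mm[:,220:]=0;mm[:165]=0;mm[215:]=0
    print(t,"bar",mm.sum(),np.median(W[mm],0).round(4))
    if t=="u":
        mm=(Z>.19)&(Z<.215);mm[:,:245]=0;mm[:,320:]=0;mm[:170]=0;mm[230:]=0
        q=W[mm];print("tab",len(q),np.median(q,0).round(4),cv2.minAreaRect(q[:,:2].astype(np.float32)))
```

```text
a bar 320 [0.5662 0.1637 0.198 ]
u bar 320 [0.5662 0.1637 0.198 ]
tab 116 [ 0.5665 -0.1     0.2012] ((0.5667191743850708, -0.10012686997652054), (0.012426445260643959, 0.04355735704302788), 11.418414115905762)
```

Lever is back in its original caught position and the tag tab is at the right height (0.201 m), parallel to the empty rail. Handing in.

```bash
python3 -c "
from cell import workorder
print(workorder.hand_in())"
```

```text
the job is handed in; nothing more can be done
None
```

The job is done and handed in at about 22 s of the 67 s allowed; `hand_in` gives no verdict.

- **Button:** I pressed with closed fingertips. The highest reading was about 6.5 N (about 7 N with the sideways part), about 5 mm below first contact. The force then fell away and the side picture showed the lever dropped.
- **Lever:** I lifted it with the tool tilted 38° along its arc, with no more than about 5 N read. I took it on towards the upper stop until it caught. After backing off, the force was zero and the lever stayed up. The last top view shows its bar where it was at the start (0.566, 0.164, 0.198).
- **White tag:** I gripped it by its tab, lifted it clear of the stops and lowered it onto the empty rail. It seated at the same height as at pick-up, at about 8 N, or 10 N with the sideways part. I then let go and moved clear. The last check put the tab at (0.567, -0.100), top at 0.201 m where 0.202 m was expected, at 11.4° along the rail.

- **Wrong turn:** After the button press I first moved the tool the wrong way, over the unit at about 0.27 m. No contact showed: the force stayed within about 2 N and nothing moved.
- **Disagreement:** The wrist and top cameras differed by about 2 mm on the tag's position across the rail. That is within the play of the tag on its rail.

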